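Reverse the row of drum-stand parts from rack to rack

ROBOT

A 6-joint arm with a two-finger parallel gripper is mounted at the origin on the work surface. World frame = base frame: x ahead of the robot, y to its left, z up, the work surface at z = 0. Lengths are in m, angles in rad, forces in N, time in s.
With the tool pointing down it reaches from about 0.375 to 0.9 m from the base axis. Payload 3.1 kg.
Tool frame: the origin (TCP) lies midway between the tips of the shut fingers; the grasp point (between the pads) lies 19 mm behind it; x points along the fingers, z is the direction in which the jaws open and shut, and the axes are right-handed (so a half turn about x gives the same grasp; the last joint's range is limited). The gripper opens to 85 mm and grips with 20 to 120 N. Pads are 22 mm wide; open, the fingers measure 114 mm over their backs; the gripper's body (76 mm by 85 mm) begins 54 mm behind the grasp point. The pads swing forward as they close: fully open they stand 13 mm farther back than shut.
Start: joints at [0.953, 0.527, 1.433, -0, 1.181, -0.178], TCP at [0.266, 0.566, 0.231] pointing down, gripper open.
Joint ranges: [-3.08, 3.08], [-0.75, 2.2], [0.22, 2.44], [-1.43, 4.57], [0, 2.65], [-2.85, 2.85]. Speed limits (rad/s): [2.79, 2.79, 3.14, 3.14, 3.14, 3.14].

INTERFACE

Orientations are given as a unit quaternion [x, y, z, w].
In Python, from station import status, snapshot, camera_params, ticket gives the robot as it stands.
- The arm moves only by the tool arm_command, never from a script. Its argument "series" is a list that holds one entry, the list of rows, each a list of 4 numbers: the shift along the tool's x, y, z in mm, then the turn about the tool's x in rad. A call has 1 to 10 rows; each row shifts and turns the commanded pose from where the row before left it, along the tool's axes as they then stand; what a row does not reach is not made up. A row lasts 1/10 s, in which the tool goes at most 50 mm and 8.59 degrees, less where a joint would pass 70% of its speed; a pose out of reach is approached as far as the arm can. A call is refused whole if a number of a shift passes 50 or a number of a turn 0.15, either way. A call with a gripper value outside its range is refused whole. "jaw" is the opening in per cent of the stroke, from 0 (shut) to 100 (fully open), set as the call begins (left out, the last holds). The fingers move at their own pace and stop on an object; "force" is the grip in N (left out, the last holds). Time passes only in rows, so rows that do not move let the fingers close. It gives the time, the measured TCP pose, the force and the opening at its end, in the units of the state.
- status.sense(): the state, without advancing time (a new reading comes with each control period).
- snapshot(name): name is "scene" or "side" or "wrist"; returns the picture (480x640x3 uint8, red, green, blue); there is no depth.
- camera_params(name): a dict with "fovy" (degrees; the focal length in pixels is half the picture's height over the tangent of half this angle, whatever the lens; pixels are square), "cx", "cy" (the principal point, pixels), "k1" (the pictures are not rectified: a ray, as slopes to the right and down, at radius r is drawn at 1 + k1 r^2 times it, then the intrinsics apply), "extrinsics" (4x4, takes a point from camera to world coordinates); the wrist camera has in their place "mount" (4x4, takes a point from camera to tool coordinates, whose origin is the TCP and whose axes are the tool frame's). Camera axes: x right, y down, z forward; pixel columns grow to the right and rows downward; lengths in m; the calibration is good to about 2 mm. A picture is of the moment at which its call begins: read the wrist's pose just before it. camera_params takes no time and is no camera call.
- ticket.sign_off(): hands the job in, once; it reports no verdict.
The state is a dict: "t": time; "q": joint angles; "qd": joint speeds; "tau": joint torques, N m; "tcp_pos": TCP position; "tool_rot": TCP orientation; "force": force on the tool from outside, world axes, zero at the start; "ft_torque": the same for the moment, N m; "finger_gap": opening from 0.0 (shut) to 1.0 (fully open).
Only numpy, scipy, OpenCV 4.12 (cv2) and the standard library are available. Lean on these libraries where they do the work, as an engineer would, in place of code of your own. Each camera call takes 0.05 s, during which the arm holds its last target. There are 200 camera calls.

TASK

Move the four chrome drum-stand parts from the full saddle rack to the empty one in reverse order, so that they come out in the right order at the next set-up: as the robot sees it, the part at the left end of the full rack goes to the right end of the empty rack, and so on along the row. Lower each part into its own saddle without dropping it, and leave it let go and lying still, resting in both of its V-blocks.

Things in the scene. Friction and masses are not known exactly. Their poses are not given: they have to be found in the camera images.
- tilter: Cymbal tilter post, 196 mm long, 0.26 kg: head a 36 mm chrome disc, then a thin rod with two grey felt discs, ending 122 mm from the origin; other end a 27 mm black collar. Chrome tube 24 mm thick, 124 mm long; origin on its axis at the tube's middle, x along it to the head. Starts level in the full rack, axis 62 mm above the table, head away from the robot; may end either way round.
- foot_leg: Stand leg, 160 mm long, 0.22 kg: head a black rubber foot 38 mm across, ending 98 mm from the origin; other end bare tube. Chrome tube 24 mm thick, 124 mm long; origin on its axis at the tube's middle, x along it to the head. Starts level in the full rack, axis 62 mm above the table, head away from the robot; may end either way round.
- ball_arm: Ball arm, 189 mm long, 0.24 kg: head a 34 mm chrome ball on a short neck, ending 109 mm from the origin; other end a 16 mm chrome stub. Chrome tube 24 mm thick, 124 mm long; origin on its axis at the tube's middle, x along it to the head. Starts level in the full rack, axis 62 mm above the table, head away from the robot; may end either way round.
- sleeve: Clamp sleeve, 162 mm long, 0.20 kg: black 36 mm collars at both ends, which look alike, each ending 81 mm from the origin. Chrome tube 24 mm thick, 124 mm long; origin on its axis at the tube's middle, x along it to the head. Starts level in the full rack, axis 62 mm above the table, head away from the robot; may end either way round.
- full_rack: The fixed full rack: pale board 130 (x) by 262 (y) by 18 mm, end strips 30 mm high (286 mm long in all). Four saddles in a row at y = +99, +33, -33, -99 mm, their names in any order, each holding a part at the start. Origin: centre of the underside, on the table; +y is to the robot's left and x away from it (turned up to 0.25 rad). Stands left or right of the empty rack.
- empty_rack: The fixed empty rack: board, axes and origin as the full rack, also turned up to 0.25 rad. Four empty saddles at x = 0, y = +99, +33, -33, -99 mm, each two black upward 90 degree V-blocks (10 mm thick, 42 mm wide at the top, tops 4 mm above the tube axis) 40 mm before and behind its middle in x, 70 mm free between. A tube lies in them along x, its axis 62 mm above the table, 44 mm above the board.
- saddle_a: The fixed saddle of the full rack where the tilter starts (all saddles look alike): two black V-blocks 10 mm thick, 40 mm before and behind its middle in x, 70 mm free between. Origin at its middle on the board's top, 18 mm above the table; x along the tube held, y along the row; a lying tube's axis is 44 mm above the origin.
- saddle_b: The fixed saddle of the full rack where the foot leg starts (all saddles look alike): two black V-blocks 10 mm thick, 40 mm before and behind its middle in x, 70 mm free between. Origin at its middle on the board's top, 18 mm above the table; x along the tube held, y along the row; a lying tube's axis is 44 mm above the origin.
- saddle_c: The fixed saddle of the full rack where the ball arm starts (all saddles look alike): two black V-blocks 10 mm thick, 40 mm before and behind its middle in x, 70 mm free between. Origin at its middle on the board's top, 18 mm above the table; x along the tube held, y along the row; a lying tube's axis is 44 mm above the origin.
- saddle_d: The fixed saddle of the full rack where the sleeve starts (all saddles look alike): two black V-blocks 10 mm thick, 40 mm before and behind its middle in x, 70 mm free between. Origin at its middle on the board's top, 18 mm above the table; x along the tube held, y along the row; a lying tube's axis is 44 mm above the origin.
Mind the look-alikes: they are no part of the job. Leave any purple look-alike of the tilter alone. Leave any blue look-alike of the sleeve alone.

How it is judged:
At the end, for the whole second after the job is handed in: Each part rests in the empty rack in the place mirroring its starting place (leftmost to rightmost and so on): origin within 8 mm of the saddle's middle across the V, 20 mm along it and 6 mm of its lying height; axis within 0.12 rad of the rack's x, either way round; at rest (((y of saddle_a in the frame of full_rack between 0.079 and 0.119 m and y of tilter in the frame of empty_rack between -0.107 and -0.091 m) or (y of saddle_a in the frame of full_rack between 0.013 and 0.053 m and y of tilter in the frame of empty_rack between -0.041 and -0.025 m) or (y of saddle_a in the frame of full_rack between -0.053 and -0.013 m and y of tilter in the frame of empty_rack between 0.025 and 0.041 m) or (y of saddle_a in the frame of full_rack between -0.119 and -0.079 m and y of tilter in the frame of empty_rack between 0.091 and 0.107 m)) and x of tilter in the frame of empty_rack between -0.02 and 0.02 m and z of tilter in the frame of empty_rack between 0.056 and 0.068 m and angle between the x axis of each of tilter, foot_leg, ball_arm, sleeve and the x axis of empty_rack, either way round below 0.12 rad and linear speed of each of tilter, foot_leg, ball_arm, sleeve below 0.02 m/s and angular speed of each of tilter, foot_leg, ball_arm, sleeve below 0.3 rad/s and ((y of saddle_b in the frame of full_rack between 0.079 and 0.119 m and y of foot_leg in the frame of empty_rack between -0.107 and -0.091 m) or (y of saddle_b in the frame of full_rack between 0.013 and 0.053 m and y of foot_leg in the frame of empty_rack between -0.041 and -0.025 m) or (y of saddle_b in the frame of full_rack between -0.053 and -0.013 m and y of foot_leg in the frame of empty_rack between 0.025 and 0.041 m) or (y of saddle_b in the frame of full_rack between -0.119 and -0.079 m and y of foot_leg in the frame of empty_rack between 0.091 and 0.107 m)) and x of foot_leg in the frame of empty_rack between -0.02 and 0.02 m and z of foot_leg in the frame of empty_rack between 0.056 and 0.068 m and ((y of saddle_c in the frame of full_rack between 0.079 and 0.119 m and y of ball_arm in the frame of empty_rack between -0.107 and -0.091 m) or (y of saddle_c in the frame of full_rack between 0.013 and 0.053 m and y of ball_arm in the frame of empty_rack between -0.041 and -0.025 m) or (y of saddle_c in the frame of full_rack between -0.053 and -0.013 m and y of ball_arm in the frame of empty_rack between 0.025 and 0.041 m) or (y of saddle_c in the frame of full_rack between -0.119 and -0.079 m and y of ball_arm in the frame of empty_rack between 0.091 and 0.107 m)) and x of ball_arm in the frame of empty_rack between -0.02 and 0.02 m and z of ball_arm in the frame of empty_rack between 0.056 and 0.068 m and ((y of saddle_d in the frame of full_rack between 0.079 and 0.119 m and y of sleeve in the frame of empty_rack between -0.107 and -0.091 m) or (y of saddle_d in the frame of full_rack between 0.013 and 0.053 m and y of sleeve in the frame of empty_rack between -0.041 and -0.025 m) or (y of saddle_d in the frame of full_rack between -0.053 and -0.013 m and y of sleeve in the frame of empty_rack between 0.025 and 0.041 m) or (y of saddle_d in the frame of full_rack between -0.119 and -0.079 m and y of sleeve in the frame of empty_rack between 0.091 and 0.107 m)) and x of sleeve in the frame of empty_rack between -0.02 and 0.02 m and z of sleeve in the frame of empty_rack between 0.056 and 0.068 m); the robot touches nothing.
It fails at once if the tilter is let go or thrown in the air, over 30 mm above its lying height (height (world z) of tilter above 0.092 m and contact force between tilter and the fingers below 0.05 N).
It fails at once if the foot leg is let go or thrown in the air, over 30 mm above its lying height (height (world z) of foot_leg above 0.092 m and contact force between foot_leg and the fingers below 0.05 N).
It fails at once if the ball arm is let go or thrown in the air, over 30 mm above its lying height (height (world z) of ball_arm above 0.092 m and contact force between ball_arm and the fingers below 0.05 N).
It fails at once if the sleeve is let go or thrown in the air, over 30 mm above its lying height (height (world z) of sleeve above 0.092 m and contact force between sleeve and the fingers below 0.05 N).
It also fails if it takes over 102 s, if anything falls off the work surface, if the arm or the gripper's body presses on something with over 40 N, if the wrist force passes 120 N, or if a joint passes its speed limit or range.

## Working session

There is one attempt and no reset: what is moved stays moved. The work goes in short steps, Python scripts to look and compute and a tool call to move; the robot and the scene stay as the last step left them, time stands still between calls to the robot, and variables do not carry over. Pictures are saved under pics/ and viewed, about 12 in all and at most 16, crops included, and the job is handed in when it is done.

Besides the shell and the picture viewer there is one more tool, called after "Request:" as name([rows], argument=value, ...), one row to a line, values as JSON. arm_command: Moves the arm, as the interface text tells. Its arguments: {"type":"object","properties":{"series":{"type":"array"},"jaw":{"type":"number"},"force":{"type":"number"}},"required":["series"]}

```bash
mkdir -p pics; ls; python3 - <<'E'
from station import status,snapshot,camera_params
import cv2,numpy as np
np.set_printoptions(precision=4,suppress=True)
print(status.sense())
for n in("scene","side","wrist"):
    print(n,camera_params(n))
    cv2.imwrite(f"pics/{n}0.png",snapshot(n)[:,:,::-1])
E
```

```text
pics
{'t': 0.0, 'q': array([ 0.9525,  0.5285,  1.4339,  0.    ,  1.1814, -0.1785]), 'qd': array([-0.0002, -0.0002,  0.002 ,  0.    ,  0.0002,  0.0003]), 'tau': array([  0.0007, -44.2342, -17.8026,  -0.0004,   0.0085,  -0.    ]), 'tcp_pos': array([0.2657, 0.565 , 0.2303]), 'tool_rot': array([-0.3792,  0.5977,  0.3786,  0.5963]), 'force': array([-0.0832, -0.2799, -0.1298]), 'ft_torque': array([-0.0062,  0.0403, -0.0089]), 'finger_gap': 0.9977400189207934}
scene {'fovy': 48.500259510066876, 'cx': 317.2270563988702, 'cy': 249.99070689066326, 'k1': -0.017331708676647448, 'extrinsics': array([[ 0.7059,  0.4858, -0.5154,  1.1897],
       [ 0.7083, -0.483 ,  0.5148, -0.5592],
       [ 0.0011, -0.7285, -0.6851,  0.9827],
       [ 0.    ,  0.    ,  0.    ,  1.    ]])}
side {'fovy': 56.567570010193286, 'cx': 317.0605421342449, 'cy': 242.33927452700203, 'k1': 0.007566205285136916, 'extrinsics': array([[-0.686 , -0.4256,  0.5902, -0.0962],
       [-0.7276,  0.4007, -0.5568,  0.678 ],
       [ 0.0005, -0.8114, -0.5845,  0.6885],
       [ 0.    ,  0.    ,  0.    ,  1.    ]])}
wrist {'fovy': 65.05595768190528, 'cx': 314.56548050496576, 'cy': 244.17144023954623, 'k1': -0.051446235138505776, 'mount': array([[-0.0006, -0.29  ,  0.957 , -0.143 ],
       [-0.0003, -0.957 , -0.29  ,  0.0734],
       [ 1.    , -0.0005,  0.0005, -0.0002],
       [ 0.    ,  0.    ,  0.    ,  1.    ]])}
```

View pics/scene0.png

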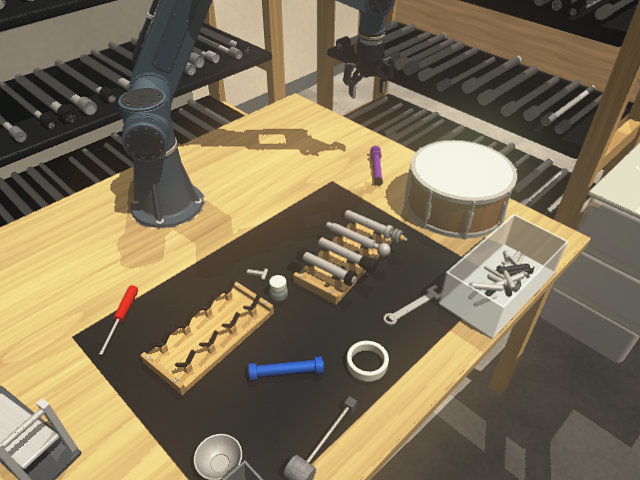

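View pics/side0.png

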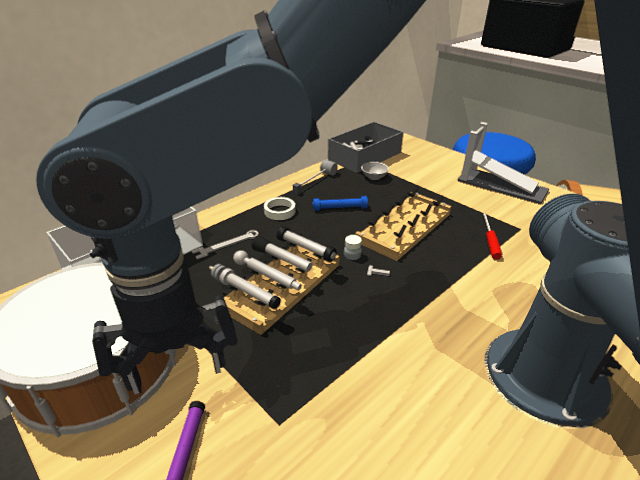

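The scene view shows the full rack at about (345,255) with the tilter at (372,226), ball arm (358,238), foot leg (345,253) and sleeve (328,267). That is also left to right as the robot sees them. The empty rack is at about (207,335). The look-alikes are the purple one at (376,165) and the blue one at (286,368), and I'll leave both alone. Next I'll get rough positions.

```bash
cat > h.py <<'E'
import numpy as np,cv2
from station import status,snapshot,camera_params
from scipy.spatial.transform import Rotation as R
np.set_printoptions(precision=4,suppress=True)
def K(p):
    f=240/np.tan(np.radians(p["fovy"])/2); return np.array([[f,0,p["cx"]],[0,f,p["cy"]],[0,0,1.]]),np.array([p["k1"],0,0,0.])
def toolT(s):
    T=np.eye(4);T[:3,:3]=R.from_quat(s["tool_rot"]).as_matrix();T[:3,3]=s["tcp_pos"];return T
def cam(n,s=None):
    p=camera_params(n); k,d=K(p)
    return k,d,(p["extrinsics"] if n!="wrist" else toolT(s)@p["mount"])
def cast(c,px,z):
    k,d,T=c; u=cv2.undistortPoints(np.float64(px).reshape(-1,1,2),k,d)[:,0]
    r=np.c_[u,np.ones(len(u))]@T[:3,:3].T; o=T[:3,3]
    return o+r*((z-o[2])/r[:,2])[:,None]
def proj(c,P):
    k,d,T=c; Ti=np.linalg.inv(T)
    return cv2.projectPoints(np.float64(P).reshape(-1,1,3),Ti[:3,:3],Ti[:3,3],k,d)[0][:,0]
def shot(n,f):
    s=status.sense(); im=snapshot(n)[:,:,::-1].copy(); cv2.imwrite(f"pics/{f}.png",im); return im,cam(n,s)
E
python3 - <<'E'
from h import *
c=cam("scene")
print("full tubes head/tail",cast(c,[[346,213],[402,238],[327,226],[388,250],[318,242],[372,264],[303,256],[352,279]],.062))
print("empty corners",cast(c,[[143,357],[183,391],[273,310],[236,283]],.03))
T=toolT(status.sense());print(T)
E
```

```text
full tubes head/tail [[0.4481 0.292  0.062 ]
 [0.6195 0.32   0.062 ]
 [0.4495 0.2165 0.062 ]
 [0.623  0.2592 0.062 ]
 [0.4772 0.1551 0.062 ]
 [0.6274 0.1925 0.062 ]
 [0.4875 0.092  0.062 ]
 [0.627  0.1201 0.062 ]]
empty corners [[ 0.4466 -0.3471  0.03  ]
 [ 0.5773 -0.3339  0.03  ]
 [ 0.5449 -0.0606  0.03  ]
 [ 0.4163 -0.0678  0.03  ]]
[[-0.001  -0.9048  0.4258  0.2657]
 [-0.0014  0.4258  0.9048  0.5651]
 [-1.      0.0003 -0.0017  0.2305]
 [ 0.      0.      0.      1.    ]]
```

```bash
cat >> h.py <<'E'
def plan(tgt,th,n):
    """n equal rows to world tgt, jaws along rack y at rack yaw th; prints rows"""
    s=status.sense(); T=toolT(s); phi=np.arctan2(T[1,2],T[0,2]); d=np.pi/2+th-phi
    st=(np.array(tgt)-T[:3,3])/n; rows=[]
    for i in range(n):
        a=phi+d*i/n; z=np.array([np.cos(a),np.sin(a),0]); x=np.array([0,0,-1.]); y=np.cross(z,x)
        rows.append([round(float(st@v)*1000,1) for v in(x,y,z)]+[round(-d/n,4)])
    print(rows)
E
python3 -c "
from h import *
plan([.46,.2,.35],.2,10)"
```

```text
[[-11.9, -33.1, -24.8, np.float64(-0.064)], [-11.9, -31.5, -26.8, np.float64(-0.064)], [-11.9, -29.7, -28.8, np.float64(-0.064)], [-11.9, -27.8, -30.6, np.float64(-0.064)], [-11.9, -25.8, -32.3, np.float64(-0.064)], [-11.9, -23.7, -33.9, np.float64(-0.064)], [-11.9, -21.4, -35.4, np.float64(-0.064)], [-11.9, -19.1, -36.7, np.float64(-0.064)], [-11.9, -16.7, -37.8, np.float64(-0.064)], [-11.9, -14.3, -38.8, np.float64(-0.064)]]
```

Request:
arm_command([
  [[-12,-33,-25,-0.064],[-12,-31.5,-27,-0.064],[-12,-30,-29,-0.064],[-12,-28,-30.5,-0.064],[-12,-26,-32,-0.064],[-12,-23.5,-34,-0.064],[-12,-21.5,-35.5,-0.064],[-12,-19,-36.5,-0.064],[-12,-17,-38,-0.064],[-12,-14,-39,-0.064]],
], jaw=50, force=60)

```text
t: 1.15
tcp_pos: [0.4609, 0.1981, 0.3517]
tool_rot: [-0.548, 0.447, 0.548, 0.447]
force: [1.5, 0.7, -0.4]
finger_gap: 0.501
```

Request:
arm_command([
  [[0,0,0,0],[0,0,0,0]],
])

```text
t: 1.35
tcp_pos: [0.4607, 0.1991, 0.3512]
tool_rot: [-0.547, 0.448, 0.547, 0.448]
force: [-0.2, 0.9, -0.3]
finger_gap: 0.497
```

```bash
python3 -c "
from h import *
im,c=shot('wrist','w1');print(status.sense()['tcp_pos'],c[2])"
```

```text
[0.46   0.1999 0.3508] [[-0.1956  0.9386  0.284   0.3886]
 [ 0.9807  0.1869  0.0578  0.1842]
 [ 0.0012  0.2898 -0.9571  0.4942]
 [ 0.      0.      0.      1.    ]]
```

View pics/w1.png

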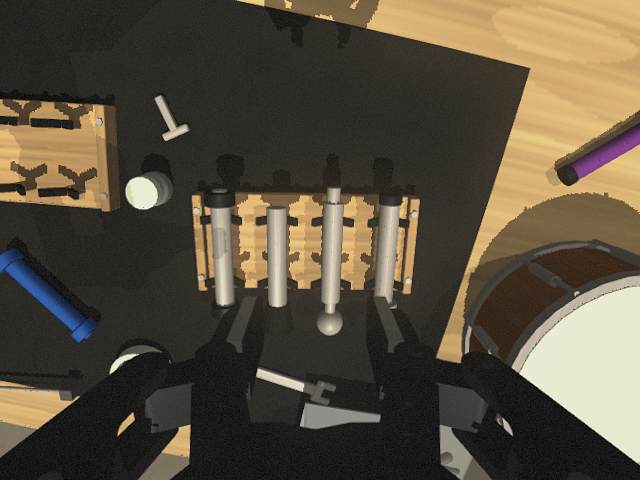

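The wrist view shows, image left to right, the sleeve (222,250), foot leg (277,255), ball arm (332,255) and tilter (388,250). The board spans about (192–420, 194–294). Image right is +y, so the tilter is leftmost for the robot. Next I'll measure tube lines and board outline.

```bash
cat > m.py <<'E'
from h import *
def tubes(im,c,box,dbg=0):
    x0,y0,x1,y1=box; h=cv2.cvtColor(im,cv2.COLOR_BGR2HSV)
    m=((h[...,1]<45)&(h[...,2]>95)).astype(np.uint8); b=np.zeros_like(m); b[y0:y1,x0:x1]=m[y0:y1,x0:x1]
    b=cv2.morphologyEx(b,cv2.MORPH_CLOSE,np.ones((3,3)))
    n,l,st,ce=cv2.connectedComponentsWithStats(b); out=[]
    for i in range(1,n):
        if st[i,4]<600: continue
        ys,xs=np.nonzero(l==i); r=np.unique(ys); mid=[((xs[ys==y].min()+xs[ys==y].max())/2,y) for y in r]
        P=cast(c,mid,.062); k=np.polyfit(P[:,0],P[:,1],1); res=P[:,1]-np.polyval(k,P[:,0]); g=abs(res)<.003; k=np.polyfit(P[g,0],P[g,1],1)
        out.append((k,P[[0,-1],:2])); print("tube px",st[i],"line yaw",np.arctan(k[0]),"ends",P[0,:2],P[-1,:2],"w",np.median([np.ptp(xs[ys==y]) for y in r]))
    return out
def board(im,c,box,z=.03):
    x0,y0,x1,y1=box; h=cv2.cvtColor(im,cv2.COLOR_BGR2HSV)
    m=((h[...,0]>8)&(h[...,0]<28)&(h[...,1]>70)&(h[...,2]>70)).astype(np.uint8); b=np.zeros_like(m); b[y0:y1,x0:x1]=m[y0:y1,x0:x1]
    b=cv2.morphologyEx(b,cv2.MORPH_OPEN,np.ones((3,3)))
    p=np.argwhere(b)[:,::-1]; W=cast(c,p,z)[:,:2]
    r=cv2.minAreaRect((W*1000).astype(np.float32)); print("board",r,cv2.boxPoints(r).round(1).tolist())
    return b
E
python3 - <<'E'
from m import *
im=cv2.imread("pics/w1.png"); c=cam("wrist",status.sense())
tubes(im,c,(200,204,410,300)); b=board(im,c,(180,180,430,310))
cv2.imwrite("pics/b1.png",b[180:310,180:430]*255)
print(proj(c,[.54,.205,.03]))
E
```

```text
tube px [ 321  204   22   96 1781] line yaw 0.17915881506700038 ends [0.4636 0.2231] [0.5824 0.2443] w 18.0
tube px [ 374  206   25   94 1649] line yaw 0.17864382290325675 ends [0.4529 0.2876] [0.5681 0.3166] w 17.0
tube px [ 211  208   23   92 1703] line yaw 0.1770958932944327 ends [0.4943 0.094 ] [0.6088 0.1142] w 17.0
tube px [ 267  208   20   92 1739] line yaw 0.1746098734631596 ends [0.4795 0.1681] [0.5955 0.1797] w 18.0
board ((527.9255981445312, 200.70144653320312), (134.25645446777344, 286.1679992675781), 10.174323081970215) [[436.6000061035156, 329.70001220703125], [487.1000061035156, 48.0], [619.2999877929688, 71.69999694824219], [568.7000122070312, 353.3999938964844]]
[[306.2181 253.6818]]
```

```bash
python3 -c "
from h import *
plan([.42,-.2,.35],.1,9)"
```

```text
[[0.1, 13.1, -42.7, np.float64(0.011)], [0.1, 12.7, -42.8, np.float64(0.011)], [0.1, 12.2, -43.0, np.float64(0.011)], [0.1, 11.7, -43.1, np.float64(0.011)], [0.1, 11.2, -43.2, np.float64(0.011)], [0.1, 10.8, -43.3, np.float64(0.011)], [0.1, 10.3, -43.5, np.float64(0.011)], [0.1, 9.8, -43.6, np.float64(0.011)], [0.1, 9.3, -43.7, np.float64(0.011)]]
```

Request:
arm_command([
  [[0,13,-42.5,0.009],[0,13,-43,0.009],[0,12,-43,0.009],[0,12,-43,0.009],[0,11,-43,0.009],[0,11,-43,0.009],[0,10,-43.5,0.009],[0,10,-43.5,0.009],[0,9,-44,0.009],[0,0,0,0]],
])

```text
t: 2.4
tcp_pos: [0.4248, -0.2036, 0.3506]
tool_rot: [0.528, -0.471, -0.528, -0.47]
force: [-0.3, 0.6, 0.2]
finger_gap: 0.5
```

Request:
arm_command([
  [[0,0,0,0]],
])

```text
t: 2.5
tcp_pos: [0.4243, -0.1992, 0.3504]
tool_rot: [-0.528, 0.469, 0.53, 0.47]
force: [1.7, 0.5, -0.4]
finger_gap: 0.501
```

```bash
python3 - <<'E'
from m import *
im,c=shot('wrist','w2')
print(status.sense()["tcp_pos"],proj(c,[.496,-.2,.03]))
E
```

```text
[ 0.4243 -0.1984  0.3506] [[306.9244 247.5572]]
```

View pics/w2.png

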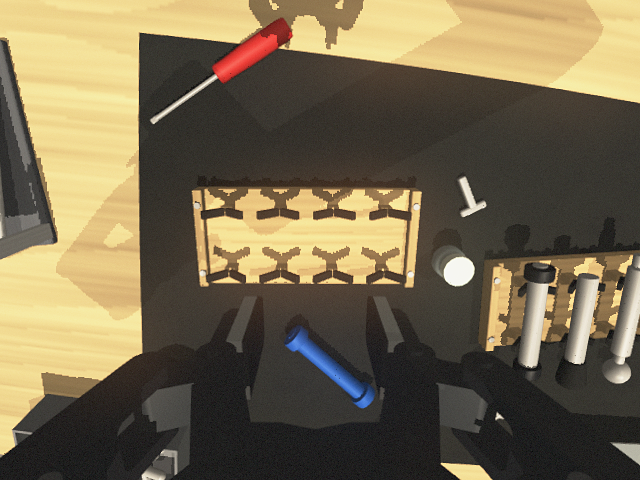

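The empty rack spans (193–421, 188–287), and its eight V-blocks are visible. I'll crop in close for the V notches and measure the outline.

```bash
python3 - <<'E'
from m import *
im=cv2.imread("pics/w2.png"); c=cam("wrist",status.sense())
np.save("c2.npy",c[2]); board(im,c,(180,180,430,295))
cv2.imwrite("pics/w2c.png",cv2.resize(im[176:296,190:425],None,fx=3.4,fy=3.4,interpolation=cv2.INTER_CUBIC))
C=np.array([.528,.2007]);t=.1776
for p in [[.523,.23365],[.5105,.302],[.5515,.104],[.5375,.1739]]:
    d=np.array(p)-C; print(d@[np.cos(t),np.sin(t)],d@[-np.sin(t),np.cos(t)])
E
```

```text
board ((488.16650390625, -192.36431884765625), (144.954833984375, 304.48248291015625), 6.816376209259033) [[398.1000061035156, -49.79999923706055], [434.29998779296875, -352.1000061035156], [578.2000122070312, -334.8999938964844], [542.0999755859375, -32.599998474121094]]
0.0008998525212462962 0.03331505313578244
0.0006717174353315777 0.10279829179362406
0.006046577786003548 -0.09933065436751037
0.004615872049862535 -0.028056794635512028
```

View pics/w2c.png

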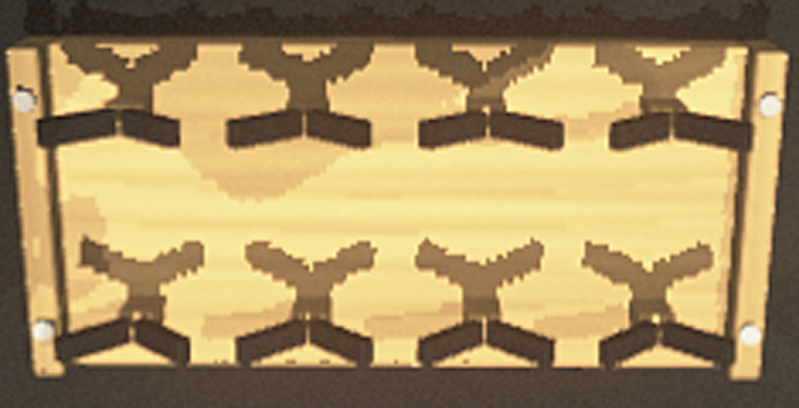

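```bash
cat > fit.py <<'E'
from h import *
k,d,_=cam("wrist",status.sense())
def screws(im,pts):
    h=cv2.cvtColor(im,cv2.COLOR_BGR2HSV); o=[]
    for x,y in pts:
        w=h[y-6:y+7,x-6:x+7]; m=(w[...,1]<75)&(w[...,2]>120); q=np.argwhere(m); o.append(q.mean(0)[::-1]+[x-6,y-6] if len(q) else [x,y])
    return np.array(o)
def rigid(A,B):
    a,b=A-A.mean(0),B-B.mean(0); t=np.arctan2((a[:,0]*b[:,1]-a[:,1]*b[:,0]).sum(),(a*b).sum())
    Rm=np.array([[np.cos(t),-np.sin(t)],[np.sin(t),np.cos(t)]]); o=B.mean(0)-Rm@A.mean(0)
    return o,t,((B-o)@Rm-A)*1000
if __name__=="__main__":
    im=cv2.imread("pics/w2.png"); c=(k,d,np.load("c2.npy"))
    px=np.array([[119,120],[305,120],[489,121],[671,122],[133,330],[309,331],[484,331],[657,331]])/3.4+[190,176]-.35
    A=np.array([[sx*.04,y] for sx in(-1,1) for y in(-.099,-.033,.033,.099)])
    print("V fit",*rigid(A,cast(c,px,.045)[:,:2]))
    s=screws(im,[(197,205),(416,207),(411,275),(202,273)]); W=cast(c,s,.031)[:,:2]; print("E screws",s.tolist(),W.mean(0),W)
    im=cv2.imread("pics/w1.png"); T=np.array([[-0.1956,.9386,.284,.3886],[.9807,.1869,.0578,.1842],[.0012,.2898,-.9571,.4942],[0,0,0,1]])
    s=screws(im,[(196,212),(414,214),(406,282),(203,278)]); W2=cast((k,d,T),s,.031)[:,:2]; print("F screws",s.tolist(),W2.mean(0),W2)
    print("rigid from E to F",*rigid(W,W2))
E
python3 fit.py
python3 - <<'E'
import cv2
im=cv2.imread("pics/w1.png");cv2.imwrite("pics/w1c.png",cv2.resize(im[180:345,185:430],None,fx=3.2,fy=3.2,interpolation=cv2.INTER_CUBIC))
E
```

```text
V fit [ 0.4853 -0.2012] 0.11536407865237099 [[-0.0684  0.0102]
 [-0.2343  0.6295]
 [-0.1229  0.3241]
 [-0.0944 -0.4707]
 [ 0.2329  0.121 ]
 [ 0.3129  0.3297]
 [ 0.07   -0.0161]
 [-0.0958 -0.9277]]
E screws [[196.3939393939394, 205.5151515151515], [415.94444444444446, 206.75], [410.20588235294116, 273.9117647058824], [202.08823529411765, 272.8529411764706]] [ 0.4866 -0.2011] [[ 0.4574 -0.3428]
 [ 0.4263 -0.0696]
 [ 0.5158 -0.0595]
 [ 0.547  -0.3326]]
F screws [[196.12121212121212, 210.42424242424244], [414.0, 214.26470588235293], [407.5483870967742, 280.5806451612903], [200.83333333333334, 277.2]] [0.5316 0.2003] [[0.5116 0.0573]
 [0.4629 0.3274]
 [0.5515 0.3434]
 [0.6005 0.073 ]]
rigid from E to F [0.033  0.3694] 0.06500982484851306 [[-0.0681  0.2774]
 [ 0.0041 -0.1374]
 [-0.0195 -0.1507]
 [ 0.0835  0.0108]]
```

View pics/w1c.png

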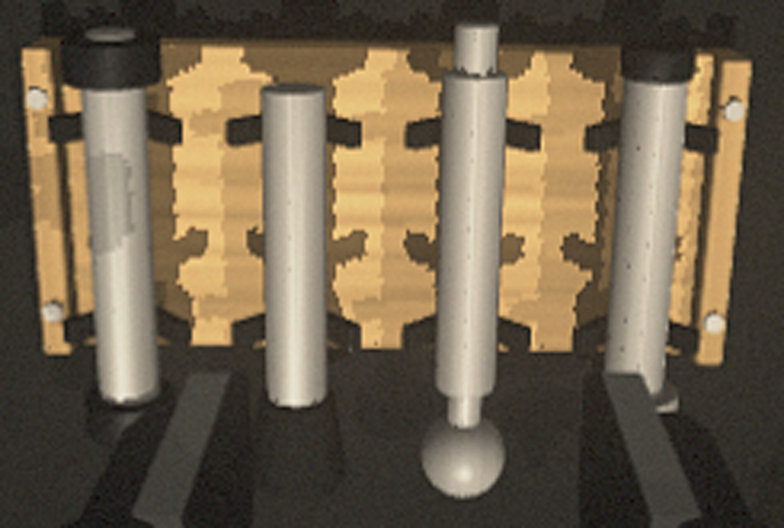

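Full rack is at (0.531, 0.200) with yaw 0.180; empty rack is at (0.486, -0.201) with yaw 0.1155. The residuals are under 1 mm. The crop confirms the order: sleeve, foot leg, ball arm and tilter, from image left to right.

```bash
cat > go.py <<'E'
from h import *
import sys
F=(np.array([.531,.2003]),.1804);E=(np.array([.486,-.2012]),.1155)
def at(rack,y): o,t=rack; return o+y*np.array([-np.sin(t),np.cos(t)])
# usage: go.py F|E y z n : turn first, then n equal rows (mm, tool axes)
o,t=rk={"F":F,"E":E}[sys.argv[1]]; y,z=float(sys.argv[2])/1000,float(sys.argv[3])/1000; n=int(sys.argv[4])
T=toolT(status.sense()); g=np.r_[at(rk,y),z]; D=(g-T[:3,3])*1000
zz=np.array([-np.sin(t),np.cos(t),0]);xx=np.array([0,0,-1.]);yy=np.cross(zz,xx)
turn=np.arctan2(T[1,2],T[0,2])-np.pi/2-t
S=np.array([D@xx,D@yy,D@zz]); print("goal",g,"turn %.4f"%turn,"total",S.round(1),"per row",(S/n).round(1))
print("tcp",T[:3,3],"toolx",T[:3,0],"gap",status.sense()["finger_gap"],"t",status.sense()["t"])
E
python3 go.py F 99 150 13
```

```text
goal [0.5132 0.2977 0.15  ] turn -0.0601 total [ 200.6 -176.5  472.1] per row [ 15.4 -13.6  36.3]
tcp [ 0.4243 -0.1984  0.3506] toolx [-0.0015  0.0022 -1.    ] gap 0.5001457794775147 t 2.55
```

Request:
arm_command([
  [[0,0,0,-0.06],[15.5,-13.5,36.5,0],[15.5,-13.5,36.5,0],[15.5,-13.5,36.5,0],[15.5,-13.5,36.5,0],[15.5,-13.5,36.5,0],[15.5,-13.5,36.5,0],[15.5,-13.5,36.5,0],[15.5,-13.5,36.5,0],[15.5,-13.5,36.5,0]],
])

```text
t: 3.55
tcp_pos: [0.4839, 0.1487, 0.2113]
tool_rot: [-0.543, 0.452, 0.544, 0.452]
force: [0.3, -0.5, -0.1]
finger_gap: 0.502
```

Request:
arm_command([
  [[15.5,-13.5,36,0],[15.5,-13.5,36,0],[15.5,-13.5,36,0],[15,-14,36,0],[0,0,0,0],[0,0,0,0],[0,0,0,0]],
])

```text
t: 4.25
tcp_pos: [0.5121, 0.2965, 0.1507]
tool_rot: [-0.543, 0.453, 0.543, 0.453]
force: [0.0, -0.1, 0.1]
finger_gap: 0.502
```

```bash
python3 go.py F 99 42 5; python3 -c "
from h import *
shot('wrist','w3')"
```

```text
goal [0.5132 0.2977 0.042 ] turn 0.0005 total [108.7  -1.3   1. ] per row [21.7 -0.3  0.2]
tcp [0.5121 0.2965 0.1507] toolx [-0.0006 -0.0004 -1.    ] gap 0.5019644954388247 t 4.25
```

View pics/w3.png

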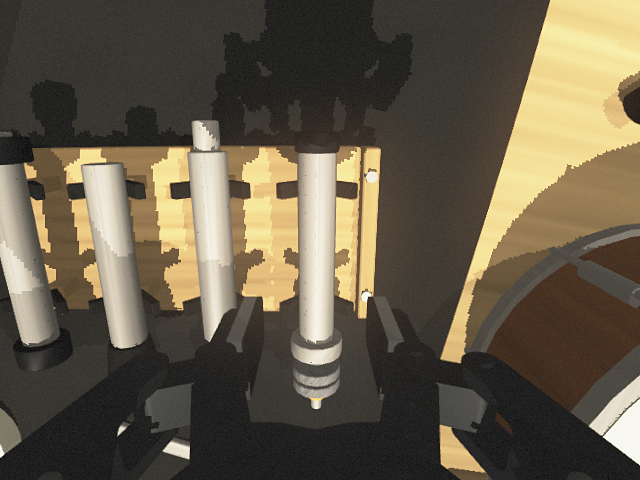

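The tilter is centred between the fingers (tube at column 317, fingers at about 250 and 382), and the ball arm to its left is clear. I'll descend and grip.

Request:
arm_command([
  [[21.5,-1.3,1,0],[29,0,0,0],[29,0,0,0],[20,0,0,0],[9,0,0,0],[0,0,0,0],[0,0,0,0]],
])

```text
t: 5.0
tcp_pos: [0.5153, 0.2971, 0.0429]
tool_rot: [0.543, -0.453, -0.542, -0.454]
force: [-0.7, 0.9, 0.0]
finger_gap: 0.504
```

Request:
arm_command([
  [[0,0,0,0],[0,0,0,0],[0,0,0,0],[0,0,0,0],[0,0,0,0],[0,0,0,0],[0,0,0,0]],
], jaw=0, force=60)

```text
t: 5.7
tcp_pos: [0.5155, 0.2982, 0.0434]
tool_rot: [0.543, -0.452, -0.542, -0.454]
force: [0.0, 2.1, 6.7]
finger_gap: 0.261
```

```bash
python3 go.py F 99 160 5;  python3 -c "
from h import *
print(status.sense()['force'])"
```

```text
goal [0.5132 0.2977 0.16  ] turn -0.0013 total [-116.6    2.3   -0.1] per row [-23.3   0.5  -0. ]
tcp [0.5155 0.2982 0.0434] toolx [ 0.0029  0.0016 -1.    ] gap 0.2609345241818851 t 5.7
[0.0413 2.1402 6.6529]
```

Request:
arm_command([
  [[-10,0,0,0],[-20,0,0,0],[-30,0,0,0],[-30,0,0,0],[-27,0,0,0],[0,0,0,0],[0,0,0,0]],
])

```text
t: 6.4
tcp_pos: [0.514, 0.297, 0.1588]
tool_rot: [0.543, -0.453, -0.543, -0.453]
force: [-0.5, -1.0, -4.2]
finger_gap: 0.263
```

```bash
python3 go.py E -99 160 15; python3 go.py F 99 160 5;python3 -c "
from h import *
shot('wrist','w4')"
```

```text
goal [ 0.4974 -0.2995  0.16  ] turn 0.0638 total [  -1.2   85.3 -590.6] per row [ -0.1   5.7 -39.4]
tcp [0.514  0.297  0.1588] toolx [-0.0002 -0.0004 -1.    ] gap 0.26305055580172076 t 6.4
goal [0.5132 0.2977 0.16  ] turn -0.0011 total [-1.2  0.7  0.9] per row [-0.2  0.1  0.2]
tcp [0.514  0.297  0.1588] toolx [-0.0002 -0.0004 -1.    ] gap 0.26305055580172076 t 6.4
```

View pics/w4.png

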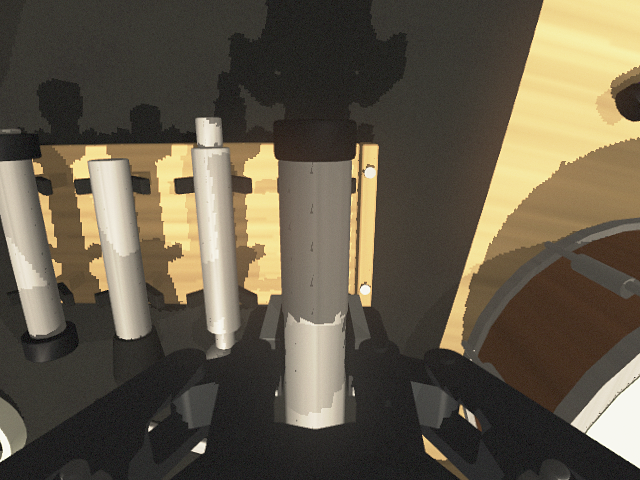

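The tilter is held level and straight, with the tube centred at column 316 and its near collar at row 160. I'll carry it across.

Request:
arm_command([
  [[0,2,-12,0.0215],[0,4,-26,0.0215],[0,5,-38,0.021],[0,6,-42,0],[0,6,-42,0],[0,6,-42,0],[0,6,-42,0],[0,6,-42,0],[0,6,-42,0],[0,6,-42,0]],
])

```text
t: 7.45
tcp_pos: [0.5054, -0.0784, 0.1574]
tool_rot: [-0.527, 0.471, 0.529, 0.47]
force: [0.6, 0.5, -3.1]
finger_gap: 0.257
```

Request:
arm_command([
  [[0,6,-42,0],[0,6,-42,0],[0,6,-42,0],[0,6,-42,0],[0,5,-33,0],[0,4,-20,0],[0,2,-10,0],[0,0,0,0],[0,0,0,0],[0,0,0,0]],
])

```text
t: 8.45
tcp_pos: [0.4987, -0.3077, 0.1586]
tool_rot: [-0.528, 0.47, 0.529, 0.47]
force: [0.3, 0.1, -2.8]
finger_gap: 0.262
```

```bash
python3 go.py E -99 44 5; python3 - <<'E'
from h import *
shot('wrist','w5')
p=camera_params("wrist"); k,d=K(p)
for n,P in dict(near_top=[-.031,.062,0],near_axis=[-.019,.062,0],far_top=[-.031,-.062,0]).items(): print(n,proj((k,d,p["mount"]),P))
E
```

```text
goal [ 0.4974 -0.2995  0.044 ] turn 0.0014 total [114.6   0.3   8.3] per row [22.9  0.1  1.7]
tcp [ 0.4987 -0.3077  0.1586] toolx [-0.0011  0.0016 -1.    ] gap 0.2617713345014055 t 8.45
near_top [[315.7676 171.4695]]
near_axis [[315.6333 167.6054]]
far_top [[315.5453 488.2957]]
```

View pics/w5.png

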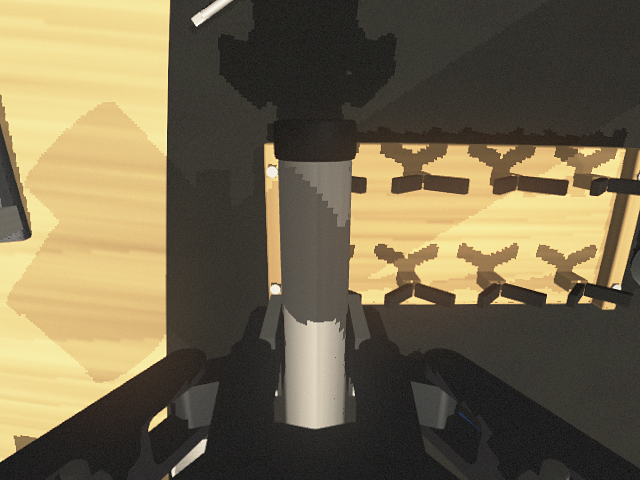

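Everything lines up, so I'll correct 8 mm sideways and lower.

Request:
arm_command([
  [[0,0,8.3,0],[20,0,0,0],[30,0,0,0],[30,0,0,0],[15,0,0,0],[8,0,0,0],[5,0,0,0],[4,0,0,0],[0,0,0,0],[0,0,0,0]],
])

```text
t: 9.5
tcp_pos: [0.4984, -0.3019, 0.0476]
tool_rot: [0.528, -0.47, -0.527, -0.47]
force: [0.1, 0.4, -2.3]
finger_gap: 0.262
```

```bash
python3 go.py E -99 43 1; python3 -c "
from h import *
s=status.sense();print(s['force'],s['ft_torque'])"
```

```text
goal [ 0.4974 -0.2995  0.043 ] turn -0.0002 total [4.6 0.7 2.4] per row [4.6 0.7 2.4]
tcp [ 0.4984 -0.3019  0.0476] toolx [ 0.0011 -0.001  -1.    ] gap 0.2619048632577088 t 9.5
[ 0.0849  0.3723 -2.3382] [0.0127 0.0508 0.0305]
```

Request:
arm_command([
  [[0,0,2,0],[2,0,0,0],[2,0,0,0],[1,0,0,0],[0,0,0,0],[0,0,0,0]],
])

```text
t: 10.1
tcp_pos: [0.4981, -0.3002, 0.0434]
tool_rot: [0.529, -0.471, -0.527, -0.47]
force: [-2.6, 0.0, 6.9]
finger_gap: 0.26
```

```bash
python3 go.py E -99 43 1; python3 -c "
from h import *
s=status.sense();print(s['force'],s['ft_torque'])"
```

```text
goal [ 0.4974 -0.2995  0.043 ] turn -0.0006 total [0.4 0.6 0.7] per row [0.4 0.6 0.7]
tcp [ 0.4981 -0.3002  0.0434] toolx [ 0.0013 -0.0014 -1.    ] gap 0.26042354024860337 t 10.1
[-2.634   0.0485  6.9378] [ 0.021   0.2581 -0.0611]
```

Force has gone from -2.3 to +6.9 N, so the tilter is resting in the V with no sideways load. I'll open the jaws and rise.

Request:
arm_command([
  [[0,0,0,0],[0,0,0,0],[0,0,0,0],[0,0,0,0],[0,0,0,0]],
], jaw=50)

```text
t: 10.6
tcp_pos: [0.4977, -0.2996, 0.0417]
tool_rot: [-0.528, 0.47, 0.528, 0.47]
force: [-0.2, 0.3, 0.4]
finger_gap: 0.495
```

Request:
arm_command([
  [[-10,0,0,0],[-25,0,0,0],[-40,0,0,0],[-40,0,0,0],[0,0,0,0],[0,0,0,0]],
])

```text
t: 11.2
tcp_pos: [0.4982, -0.3, 0.1585]
tool_rot: [0.529, -0.47, -0.527, -0.47]
force: [-0.4, 0.5, -0.6]
finger_gap: 0.499
```

```bash
python3 go.py F 33 160 13; python3 -c "
from h import *
shot('wrist','w6')"
```

```text
goal [0.5251 0.2328 0.16  ] turn -0.0651 total [  -1.5 -122.   519.3] per row [-0.1 -9.4 39.9]
tcp [ 0.4982 -0.3     0.1585] toolx [ 0.0024 -0.0022 -1.    ] gap 0.498636652399911 t 11.2
```

View pics/w6.png

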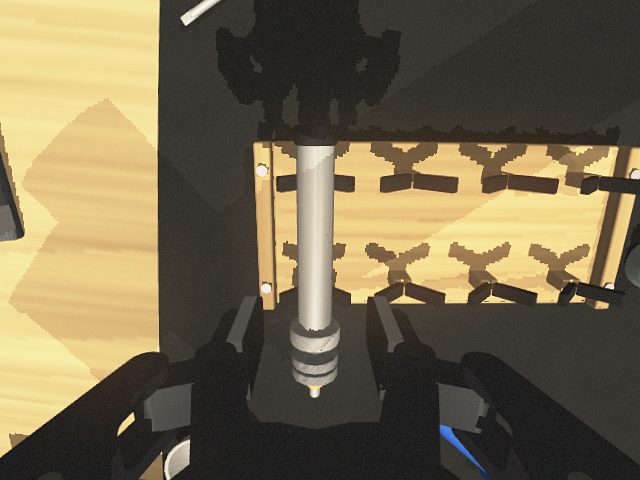

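The tilter is seated in the end saddle, with its tube in both V-blocks at column 316. Next is the ball arm.

Request:
arm_command([
  [[0,0,0,-0.065],[0,-10,42,0],[0,-10,42,0],[0,-10,42,0],[0,-10,42,0],[0,-10,42,0],[0,-10,42,0],[0,-10,42,0],[0,-10,42,0],[0,-10,42,0]],
])

```text
t: 12.25
tcp_pos: [0.517, 0.0901, 0.1551]
tool_rot: [-0.542, 0.454, 0.544, 0.452]
force: [0.4, 0.5, -0.1]
finger_gap: 0.499
```

Request:
arm_command([
  [[0,-10,42,0],[0,-10,42,0],[0,-8,37,0],[0,-4,20,0],[0,0,0,0],[0,0,0,0],[0,0,0,0]],
])

```text
t: 12.95
tcp_pos: [0.5241, 0.2316, 0.1559]
tool_rot: [-0.542, 0.454, 0.543, 0.452]
force: [0.2, -0.7, 0.1]
finger_gap: 0.502
```

```bash
python3 go.py F 33 43 5
```

```text
goal [0.5251 0.2328 0.043 ] turn -0.0012 total [112.9  -1.2   1. ] per row [22.6 -0.2  0.2]
tcp [0.5241 0.2316 0.1559] toolx [-0.0023 -0.0009 -1.    ] gap 0.5022281179052297 t 12.95
```

Request:
arm_command([
  [[15,-1,1,0],[30,0,0,0],[30,0,0,0],[25,0,0,0],[13,0,0,0],[0,0,0,0],[0,0,0,0]],
])

```text
t: 13.65
tcp_pos: [0.5261, 0.2335, 0.0443]
tool_rot: [0.543, -0.453, -0.543, -0.453]
force: [0.1, 0.3, -0.5]
finger_gap: 0.497
```

Request:
arm_command([
  [[0,0,0,0],[0,0,0,0],[0,0,0,0],[0,0,0,0],[0,0,0,0],[0,0,0,0]],
], jaw=0)

```text
t: 14.25
tcp_pos: [0.5268, 0.2333, 0.0454]
tool_rot: [0.544, -0.452, -0.542, -0.453]
force: [-0.4, -5.1, 5.0]
finger_gap: 0.26
```

Request:
arm_command([
  [[-10,0,0,0],[-20,0,0,0],[-30,0,0,0],[-30,0,0,0],[-27,0,0,0],[0,0,0,0],[0,0,0,0]],
])

```text
t: 14.95
tcp_pos: [0.5251, 0.2344, 0.1613]
tool_rot: [0.543, -0.453, -0.543, -0.453]
force: [0.0, 0.3, -1.9]
finger_gap: 0.258
```

```bash
python3 go.py E -33 160 13;python3 -c "
from h import *
shot('wrist','w7')"
```

```text
goal [ 0.4898 -0.234   0.16  ] turn 0.0650 total [   1.3   89.1 -461.2] per row [  0.1   6.9 -35.5]
tcp [0.5251 0.2344 0.1613] toolx [ 0.0007  0.0007 -1.    ] gap 0.25837459111099537 t 14.95
```

View pics/w7.png

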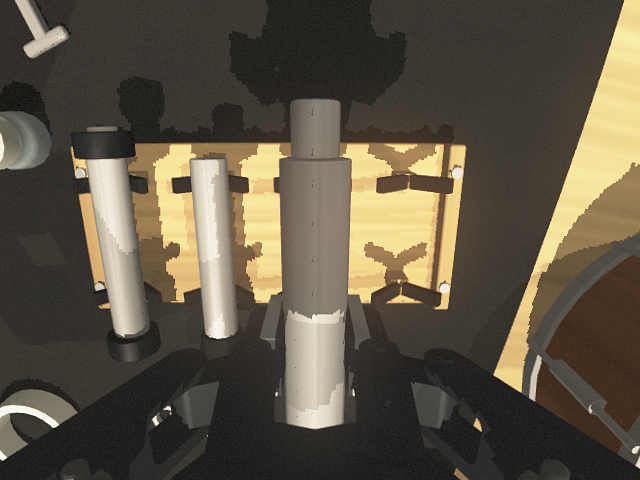

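The ball arm is held straight (column 316, near tube end at row 158). I'll carry it and lower it in two calls.

Request:
arm_command([
  [[0,2,-12,0.022],[0,5,-26,0.022],[0,7,-38,0.021],[0,8,-42,0],[0,8,-42,0],[0,8,-42,0],[0,8,-42,0],[0,8,-42,0],[0,8,-42,0],[0,8,-42,0]],
])

```text
t: 16.0
tcp_pos: [0.4995, -0.1436, 0.1594]
tool_rot: [-0.527, 0.471, 0.529, 0.47]
force: [0.9, 0.3, -2.2]
finger_gap: 0.265
```

Request:
arm_command([
  [[0,6,-38,0],[0,5,-28,0],[0,3,-15,0],[0,2,-7,0],[0,0,0,0],[0,0,0,0],[0,0,0,0]],
])

```text
t: 16.7
tcp_pos: [0.4953, -0.2293, 0.1607]
tool_rot: [-0.528, 0.47, 0.529, 0.47]
force: [0.9, 0.2, -2.1]
finger_gap: 0.259
```

```bash
python3 go.py E -33 46 5
```

```text
goal [ 0.4898 -0.234   0.046 ] turn 0.0014 total [114.7   6.   -4. ] per row [22.9  1.2 -0.8]
tcp [ 0.4953 -0.2293  0.1607] toolx [-0.0008  0.001  -1.    ] gap 0.2587166593192007 t 16.7
```

Request:
arm_command([
  [[0,2,-4,0],[20,0,0,0],[30,0,0,0],[30,0,0,0],[15,0,0,0],[8,0,0,0],[6,0,0,0],[3,0,0,0],[0,0,0,0],[0,0,0,0]],
])

```text
t: 17.7
tcp_pos: [0.4944, -0.2355, 0.0495]
tool_rot: [0.529, -0.47, -0.527, -0.47]
force: [1.0, -0.1, -2.6]
finger_gap: 0.26
```

```bash
python3 go.py E -33 45 1; python3 -c "
from h import *
s=status.sense();print(s['force'],s['ft_torque'])"
```

```text
goal [ 0.4898 -0.234   0.045 ] turn -0.0001 total [4.5 4.4 2. ] per row [4.5 4.4 2. ]
tcp [ 0.4944 -0.2355  0.0495] toolx [ 0.0012 -0.001  -1.    ] gap 0.2597712719685267 t 17.7
[ 0.9792 -0.0907 -2.6095] [-0.013   0.0028  0.0072]
```

Request:
arm_command([
  [[0,0,1.5,0],[2,0,0,0],[2,0,0,0],[1,0,0,0],[0,0,0,0],[0,0,0,0]],
])

```text
t: 18.3
tcp_pos: [0.4942, -0.2342, 0.0453]
tool_rot: [0.529, -0.47, -0.527, -0.47]
force: [-2.7, 0.4, 8.6]
finger_gap: 0.26
```

Seated: force is +8.6 N with no sideways load. Release and rise.

Request:
arm_command([
  [[0,0,0,0],[0,0,0,0],[0,0,0,0],[0,0,0,0],[0,0,0,0]],
], jaw=50)

```text
t: 18.8
tcp_pos: [0.4937, -0.2336, 0.0436]
tool_rot: [-0.528, 0.47, 0.528, 0.47]
force: [0.4, 0.9, 0.7]
finger_gap: 0.497
```

Request:
arm_command([
  [[-10,0,0,0],[-25,0,0,0],[-40,0,0,0],[-40,0,0,0],[0,0,0,0],[0,0,0,0]],
])

```text
t: 19.4
tcp_pos: [0.4943, -0.234, 0.1604]
tool_rot: [0.529, -0.47, -0.527, -0.47]
force: [-0.6, 0.8, -0.9]
finger_gap: 0.499
```

```bash
python3 go.py F -33 160 10; python3 -c "
from h import *
shot('wrist','w8')"
```

```text
goal [0.5369 0.1678 0.16  ] turn -0.0651 total [   0.4 -114.1  387.6] per row [  0.  -11.4  38.8]
tcp [ 0.4943 -0.234   0.1604] toolx [ 0.0025 -0.0019 -1.    ] gap 0.499477337491496 t 19.4
```

View pics/w8.png

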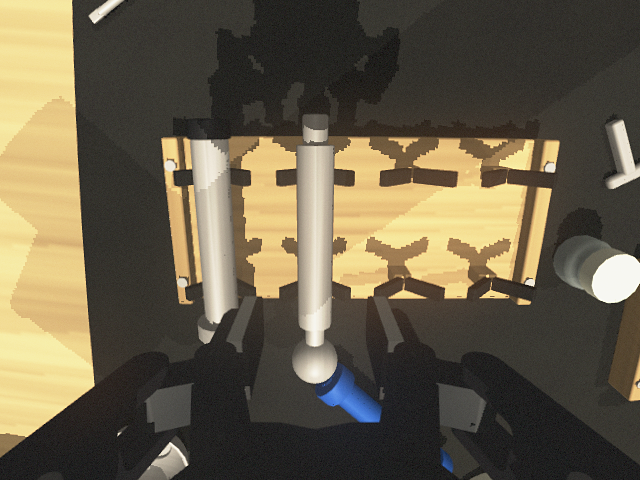

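The ball arm is seated beside the tilter, and its ball is clear above the blue look-alike. Next is the foot leg.

Request:
arm_command([
  [[0,-3,10,-0.065],[0,-12,40,0],[0,-12,42,0],[0,-12,42,0],[0,-12,42,0],[0,-12,42,0],[0,-12,42,0],[0,-12,42,0],[0,-12,42,0],[0,-10,30,0]],
])

```text
t: 20.45
tcp_pos: [0.533, 0.1562, 0.157]
tool_rot: [-0.542, 0.454, 0.544, 0.452]
force: [0.5, -0.8, 0.3]
finger_gap: 0.5
```

Request:
arm_command([
  [[0,-5,13.5,0],[0,0,0,0],[0,0,0,0],[0,0,0,0]],
])

```text
t: 20.85
tcp_pos: [0.5368, 0.1663, 0.1583]
tool_rot: [-0.542, 0.454, 0.543, 0.453]
force: [0.7, -0.5, -0.5]
finger_gap: 0.499
```

```bash
python3 go.py F -33 43 5
```

```text
goal [0.5369 0.1678 0.043 ] turn -0.0020 total [115.3  -0.4   1.5] per row [23.1 -0.1  0.3]
tcp [0.5368 0.1663 0.1583] toolx [-0.0015 -0.0006 -1.    ] gap 0.49934012813607775 t 20.85
```

Request:
arm_command([
  [[15,0,1.5,-0.002],[30,0,0,0],[30,0,0,0],[25,0,0,0],[16,0,0,0],[0,0,0,0],[0,0,0,0]],
])

```text
t: 21.55
tcp_pos: [0.5371, 0.1682, 0.0429]
tool_rot: [-0.543, 0.453, 0.543, 0.453]
force: [0.3, -0.3, -0.5]
finger_gap: 0.5
```

Request:
arm_command([
  [[0,0,0,0],[0,0,0,0],[0,0,0,0],[0,0,0,0],[0,0,0,0],[0,0,0,0]],
], jaw=0)

```text
t: 22.15
tcp_pos: [0.5381, 0.1683, 0.0443]
tool_rot: [0.545, -0.452, -0.542, -0.453]
force: [0.7, -5.7, 2.4]
finger_gap: 0.259
```

Request:
arm_command([
  [[-10,0,0,0],[-20,0,0,0],[-30,0,0,0],[-30,0,0,0],[-27,0,0,0],[0,0,0,0],[0,0,0,0]],
])

```text
t: 22.85
tcp_pos: [0.5367, 0.1697, 0.1606]
tool_rot: [0.544, -0.452, -0.543, -0.453]
force: [-0.5, 0.2, -2.8]
finger_gap: 0.258
```

```bash
python3 go.py E 33 160 10;python3 -c "
from h import *
shot('wrist','w9')"
```

```text
goal [ 0.4822 -0.1684  0.16  ] turn 0.0669 total [   0.6   93.1 -329.6] per row [  0.1   9.3 -33. ]
tcp [0.5367 0.1697 0.1606] toolx [ 0.0013  0.0005 -1.    ] gap 0.2582534029629586 t 22.85
```

View pics/w9.png

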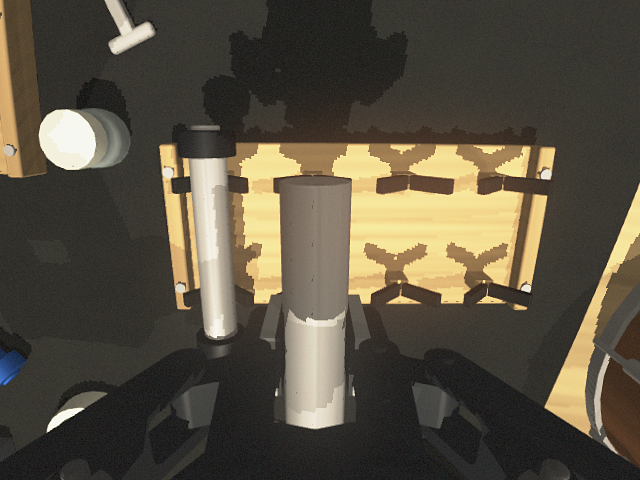

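The foot leg is held straight, with its bare end at row 178 and column 316. Carrying it across.

Request:
arm_command([
  [[0,3,-12,0.022],[0,7,-26,0.022],[0,11,-38,0.022],[0,12,-42,0],[0,12,-42,0],[0,12,-42,0],[0,12,-42,0],[0,10,-38,0],[0,8,-27,0],[0,4,-14,0]],
])

```text
t: 23.9
tcp_pos: [0.4854, -0.1651, 0.1586]
tool_rot: [-0.527, 0.471, 0.528, 0.471]
force: [0.1, 0.2, -1.9]
finger_gap: 0.261
```

Request:
arm_command([
  [[0,2,-6,0],[0,0,0,0],[0,0,0,0],[0,0,0,0]],
])

```text
t: 24.3
tcp_pos: [0.4854, -0.1671, 0.1597]
tool_rot: [-0.528, 0.47, 0.529, 0.47]
force: [-1.4, 0.5, -1.7]
finger_gap: 0.261
```

```bash
python3 go.py E 33 45 5
```

```text
goal [ 0.4822 -0.1684  0.045 ] turn 0.0024 total [114.7   3.4  -1. ] per row [22.9  0.7 -0.2]
tcp [ 0.4854 -0.1671  0.1597] toolx [-0.0006  0.0007 -1.    ] gap 0.2613181531112095 t 24.3
```

Request:
arm_command([
  [[0,3.5,0,0.002],[20,0,0,0],[30,0,0,0],[30,0,0,0],[15,0,0,0],[8,0,0,0],[5,0,0,0],[3,0,0,0],[0,0,0,0],[0,0,0,0]],
])

```text
t: 25.3
tcp_pos: [0.4825, -0.1692, 0.0495]
tool_rot: [0.528, -0.471, -0.527, -0.471]
force: [0.4, 0.8, -2.2]
finger_gap: 0.263
```

```bash
python3 go.py E 33 44 1
```

```text
goal [ 0.4822 -0.1684  0.044 ] turn -0.0012 total [5.5 0.2 0.8] per row [5.5 0.2 0.8]
tcp [ 0.4825 -0.1692  0.0495] toolx [ 0.0013 -0.0008 -1.    ] gap 0.2625913829071474 t 25.3
```

Request:
arm_command([
  [[2,0,0.5,0],[2,0,0,0],[1.5,0,0,0],[0,0,0,0],[0,0,0,0]],
])

```text
t: 25.8
tcp_pos: [0.4825, -0.1691, 0.0442]
tool_rot: [0.528, -0.471, -0.527, -0.471]
force: [-0.9, -0.8, 5.9]
finger_gap: 0.26
```

Request:
arm_command([
  [[0,0,0,0],[0,0,0,0],[0,0,0,0],[0,0,0,0],[0,0,0,0]],
], jaw=50)

```text
t: 26.3
tcp_pos: [0.4819, -0.1684, 0.0432]
tool_rot: [-0.528, 0.471, 0.528, 0.471]
force: [0.3, 0.5, -0.7]
finger_gap: 0.501
```

Request:
arm_command([
  [[-10,0,0,0],[-25,0,0,0],[-40,0,0,0],[-40,0,0,0],[0,0,0,0],[0,0,0,0]],
])

```text
t: 26.9
tcp_pos: [0.4825, -0.1687, 0.1598]
tool_rot: [0.529, -0.47, -0.527, -0.471]
force: [0.3, 0.3, 0.5]
finger_gap: 0.503
```

```bash
python3 go.py F -99 160 8; python3 -c "
from h import *
shot('wrist','w10')"
```

```text
goal [0.5488 0.1029 0.16  ] turn -0.0660 total [  -0.2 -114.   255.3] per row [ -0.  -14.2  31.9]
tcp [ 0.4825 -0.1687  0.1598] toolx [ 0.0027 -0.0017 -1.    ] gap 0.5033011669611922 t 26.9
```

Request:
arm_command([
  [[0,-6,13,-0.066],[0,-18,40,0],[0,-18,41,0],[0,-18,41,0],[0,-18,41,0],[0,-18,40,0],[0,-12,27,0],[0,-6,13,0],[0,0,0,0],[0,0,0,0]],
])

```text
t: 27.95
tcp_pos: [0.5484, 0.1027, 0.1574]
tool_rot: [-0.543, 0.454, 0.543, 0.452]
force: [0.8, -0.5, -0.7]
finger_gap: 0.503
```

Request:
arm_command([
  [[0,0,0,0],[0,0,0,0]],
])

```text
t: 28.15
tcp_pos: [0.5489, 0.1021, 0.1582]
tool_rot: [-0.542, 0.454, 0.543, 0.453]
force: [-0.4, -0.2, -0.6]
finger_gap: 0.501
```

```bash
python3 go.py F -99 43 5
```

```text
goal [0.5488 0.1029 0.043 ] turn -0.0024 total [115.2   0.    0.9] per row [23.   0.   0.2]
tcp [0.5489 0.1021 0.1582] toolx [-0.0006 -0.0002 -1.    ] gap 0.5012022280087546 t 28.15
```

Request:
arm_command([
  [[15,0,1,-0.002],[30,0,0,0],[30,0,0,0],[25,0,0,0],[16,0,0,0],[0,0,0,0],[0,0,0,0]],
])

```text
t: 28.85
tcp_pos: [0.5491, 0.1038, 0.0425]
tool_rot: [-0.543, 0.453, 0.543, 0.453]
force: [0.3, 1.0, -0.3]
finger_gap: 0.495
```

Request:
arm_command([
  [[0,0,0,0],[0,0,0,0],[0,0,0,0],[0,0,0,0],[0,0,0,0],[0,0,0,0]],
], jaw=0)

```text
t: 29.45
tcp_pos: [0.5503, 0.1034, 0.0438]
tool_rot: [0.545, -0.452, -0.542, -0.453]
force: [-0.3, -5.8, 2.7]
finger_gap: 0.259
```

Request:
arm_command([
  [[-10,0,0,0],[-20,0,0,0],[-30,0,0,0],[-30,0,0,0],[-27,0,0,0],[0,0,0,0],[0,0,0,0]],
])

```text
t: 30.15
tcp_pos: [0.5488, 0.1049, 0.1601]
tool_rot: [0.544, -0.452, -0.543, -0.453]
force: [-0.1, -0.9, -2.5]
finger_gap: 0.258
```

```bash
python3 go.py E 99 160 8;python3 -c "
from h import *
shot('wrist','w11')"
```

```text
goal [ 0.4746 -0.1029  0.16  ] turn 0.0669 total [   0.1   97.6 -197.8] per row [  0.   12.2 -24.7]
tcp [0.5488 0.1049 0.1601] toolx [ 0.0013  0.0003 -1.    ] gap 0.25774915648839314 t 30.15
```

View pics/w11.png

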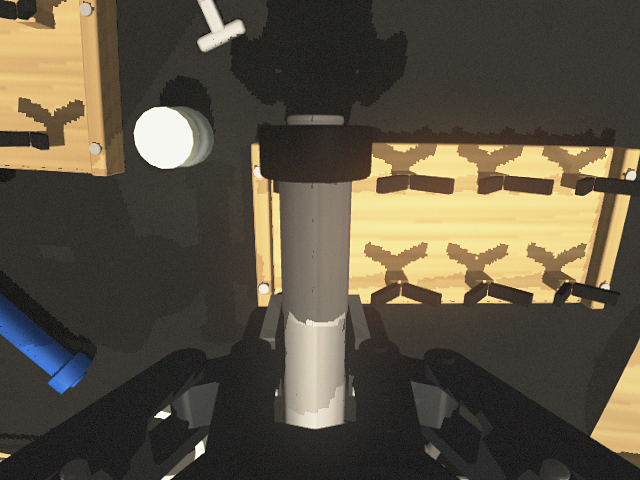

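The sleeve is held straight, with its near collar ending at row 182 and the tube at column 316. Carrying it.

Request:
arm_command([
  [[0,6,-12,0.022],[0,13,-26,0.022],[0,18,-37,0.022],[0,18,-37,0],[0,18,-37,0],[0,13,-26,0],[0,7,-14,0],[0,4,-8,0],[0,0,0,0],[0,0,0,0]],
])

```text
t: 31.2
tcp_pos: [0.478, -0.103, 0.1588]
tool_rot: [-0.528, 0.47, 0.529, 0.47]
force: [0.4, 0.2, -2.5]
finger_gap: 0.26
```

Request:
arm_command([
  [[0,0,0,0],[0,0,0,0]],
])

```text
t: 31.4
tcp_pos: [0.4785, -0.1025, 0.1592]
tool_rot: [-0.528, 0.47, 0.529, 0.47]
force: [1.1, 0.5, -1.6]
finger_gap: 0.264
```

```bash
python3 go.py E 99 45 5
```

```text
goal [ 0.4746 -0.1029  0.045 ] turn 0.0021 total [114.2   3.9   0.1] per row [22.8  0.8  0. ]
tcp [ 0.4785 -0.1025  0.1592] toolx [-0.0001  0.0002 -1.    ] gap 0.2644325398098182 t 31.4
```

Request:
arm_command([
  [[0,4,0.5,0.002],[20,0,0,0],[30,0,0,0],[30,0,0,0],[15,0,0,0],[8,0,0,0],[5,0,0,0],[2,0,0,0],[0,0,0,0],[0,0,0,0]],
])

```text
t: 32.4
tcp_pos: [0.4749, -0.1035, 0.05]
tool_rot: [0.528, -0.47, -0.527, -0.471]
force: [-0.5, 0.5, -1.7]
finger_gap: 0.266
```

```bash
python3 go.py E 99 44 1
```

```text
goal [ 0.4746 -0.1029  0.044 ] turn -0.0012 total [6.  0.2 0.7] per row [6.  0.2 0.7]
tcp [ 0.4749 -0.1035  0.05  ] toolx [ 0.0015 -0.0007 -1.    ] gap 0.2660479839248613 t 32.4
```

Request:
arm_command([
  [[2,0,0.5,0],[2,0,0,0],[1.5,0,0,0],[0.8,0,0,0],[0,0,0,0],[0,0,0,0]],
])

```text
t: 33.0
tcp_pos: [0.4748, -0.1035, 0.0438]
tool_rot: [0.528, -0.471, -0.527, -0.471]
force: [-1.1, -1.5, 5.9]
finger_gap: 0.262
```

Request:
arm_command([
  [[0,0,0,0],[0,0,0,0],[0,0,0,0],[0,0,0,0],[0,0,0,0]],
], jaw=50)

```text
t: 33.5
tcp_pos: [0.4742, -0.1027, 0.0429]
tool_rot: [-0.528, 0.471, 0.528, 0.471]
force: [0.6, 0.4, 0.2]
finger_gap: 0.502
```

Request:
arm_command([
  [[-10,0,0,0],[-25,0,0,0],[-40,0,0,0],[-40,0,0,0],[-40,5,-20,0],[-40,10,-25,0],[-40,10,-25,0],[-40,10,-20,0],[-30,10,-10,0],[0,0,0,0]],
])

```text
t: 34.5
tcp_pos: [0.442, -0.21, 0.3533]
tool_rot: [0.531, -0.471, -0.523, -0.471]
force: [0.6, 0.7, 0.5]
finger_gap: 0.501
```

Request:
arm_command([
  [[0,0,0,0],[0,0,0,0],[0,0,0,0]],
])

```text
t: 34.8
tcp_pos: [0.4403, -0.2061, 0.3465]
tool_rot: [-0.527, 0.47, 0.529, 0.47]
force: [0.1, -0.1, 0.3]
finger_gap: 0.501
```

```bash
python3 - <<'E'
from h import *
im,c=shot('wrist','w12'); np.save("c12.npy",c[2]); print(c[2][:3,3],status.sense()["t"])
o=np.array([.486,-.2012]);t=.1155;Rm=np.array([[np.cos(t),-np.sin(t)],[np.sin(t),np.cos(t)]])
for y in(-.099,-.033,.033,.099): print(y,proj(c,[np.r_[o+Rm@[x,y],.062] for x in(-.062,.062)]).round(1).tolist())
E
```

```text
[ 0.3677 -0.2153  0.4897] 34.85
-0.099 [[226.6, 184.1], [233.3, 285.3]]
-0.033 [[284.6, 183.9], [287.0, 285.2]]
0.033 [[342.8, 183.8], [340.7, 285.1]]
0.099 [[400.7, 183.9], [394.2, 285.0]]
```

View pics/w12.png

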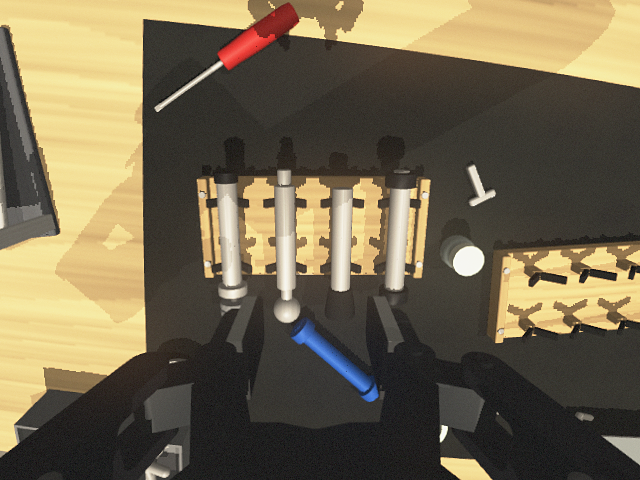

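All four tubes lie along their predicted lines, with no sideways error larger than about a pixel and at most about 6 px (about 7 mm) along the tube. From the left, the picture shows tilter, ball arm, foot leg and sleeve. The blue sleeve hasn't moved and the gripper is clear, so I'm handing in.

```bash
python3 -c "
from station import ticket,status
print(status.sense()['force']);print(ticket.sign_off())"
```

```text
[-0.38745403  0.56146482  0.36849961]
the job is handed in; nothing more can be done
None
```

All four parts are now in the empty rack in reverse order, and the job was handed in at about 35 s of the 102 s allowed. From the robot's left to right, the empty rack now holds the sleeve, foot leg, ball arm and tilter. I lowered each part until the wrist force showed it resting in its V-blocks, at 6–9 N with almost no sideways load. Then I let it go.

**Last check:** in the final wrist picture, all four tubes lie in both V-blocks within about a pixel of where I predicted, and within about 7 mm lengthwise (20 mm allowed). I judged this by eye against the predicted positions. I did not remeasure the resting height or check that the parts were still with a second picture. The blue look-alike had not moved and the gripper was clear.

**One measurement that disagreed:** the colour outline of the empty rack's board came out too large, at 304 mm instead of 286. I used the V-notches and corner screws instead, which agreed with each other to about 1 mm.

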